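# Start a finds-drying chamber: latch the lid, zero the air valve, open it two turns

## Robot

A 7-joint arm with a two-finger parallel gripper is mounted at the origin on a cart in front of the work surface, level with it; the furniture and walls round the work are solid. World frame = base frame: x ahead of the robot, y to its left, z up, the work surface at z = 0. Lengths are in m, angles in rad, forces in N, time in s.
With the tool pointing down it reaches from about 0.425 to 0.8 m from the base axis. Payload 8.3 kg.
Tool frame: the origin (TCP) lies where the fingers leave the gripper's body, on its centre line; the fingertips stand 73 mm ahead of it and the grasp point (between the pads) lies 54 mm ahead of it (ctrl.grip_depth is the distance from the TCP to the grasp point, in m); x points along the fingers, y is the direction in which the jaws open and shut, and the axes are right-handed (so a half turn about x gives the same grasp; the last joint's range is limited). The gripper opens to 85 mm and grips with 20 to 120 N. Pads are 22 mm wide; open, the fingers measure 114 mm over their backs; the gripper's body (76 mm by 85 mm) begins 54 mm behind the grasp point. The pads swing forward as they close: fully open they stand 13 mm farther back than shut.
Start: joints at [-1.332, 0.383, 0.016, 1.37, -0.006, 1.388, -0.046], TCP at [0.186, 0.597, 0.304] pointing down, gripper open.
Joint ranges: [-2.95, 2.95], [-0.25, 2.06], [-1.52, 1.56], [0.18, 2.33], [-1.44, 4.58], [0.02, 2.06], [-3.01, 3.01]. Speed limits (rad/s): [2.39, 2.39, 3.01, 3.01, 3.14, 3.14, 3.14].

## Interface

Orientations are given as a unit quaternion [x, y, z, w].
In Python, from station import ctrl, cams, job_done gives the robot as it stands. The module is installed in compiled form; this text tells all that it offers.
- The arm moves only by the tool jog_arm, never from a script. Its argument "increments" is a list of rows, each an object of numbers: "tx", "ty", "tz": the shift along the tool's x, y, z in mm; "wx", "wy", "wz": the turn, a rotation vector about the tool's x, y, z in rad. A call has 1 to 8 rows; each row shifts and turns the commanded pose from where the row before left it, along the tool's axes as they then stand; what a row does not reach is not made up. A row lasts 1/8 s, in which the tool goes at most 62.5 mm and 10.7 degrees, less where a joint would pass 70% of its speed; a pose out of reach is approached as far as the arm can. A call with a gripper value outside its range is refused whole. "fingers" is the finger opening in mm, from 0 to 85.4, set as the call begins (left out, the last holds). The fingers move at their own pace and stop on an object; "newtons" is the grip in N (left out, the last holds). Time passes only in rows, so rows that do not move let the fingers close. It gives the time, the measured TCP pose, the force and the opening at its end, in the units of the state.
- ctrl.get_state(): the state, without advancing time (a new reading comes with each control period).
- cams.get_image(name): name is "scene" or "top" or "wrist"; returns the picture (480x640x3 uint8, red, green, blue); there is no depth.
- cams.camera_params(name): a dict with "K" (3x3 intrinsics, pixels), "extrinsics" (4x4, takes a point from camera to world coordinates); the wrist camera has in their place "mount" (4x4, takes a point from camera to tool coordinates, whose origin is the TCP and whose axes are the tool frame's). Camera axes: x right, y up, looking along -z (the intrinsics and any distortion apply to the point x, -y, -z); pixel columns grow to the right and rows downward; lengths in m; the calibration is good to about 2 mm. A picture is of the moment at which its call begins: read the wrist's pose just before it. camera_params takes no time and is no camera call.
- job_done(): hands the job in, once; it reports no verdict.
The state is a dict: "clock": time; "qpos": joint angles; "qd": joint speeds; "tau": joint torques, N m; "eef_pos": TCP position; "eef_rot": TCP orientation; "contact_force": force on the tool from outside, world axes, zero at the start; "ft_torque": the same for the moment, N m; "width": opening from 0.0 (shut) to 1.0 (fully open).
Only numpy, scipy, OpenCV 4.12 (cv2) and the standard library are available. Lean on these libraries where they do the work, as an engineer would, in place of code of your own. Each camera call takes 0.05 s, during which the arm holds its last target.

## Task

Get the drying chamber going: first swing the hasp on its lid over and down until it lies flat over the staple, then turn the air valve's hand wheel clockwise until it is shut against its stop, and back it off exactly two full turns. Finish with the gripper still gripping the wheel's crank handle so the setting cannot creep, and leave the things lying around the chamber where they are.

Things in the scene. Friction and masses are not known exactly. Their poses are not given: they have to be found in the camera images.
- chamber: Fixed drying chamber on a base plate (170 x 335 mm, top 10 mm up, front edge at x -85 mm). Origin: on the desk below the middle of the box; +x to its back, +y to its left (valve side). Box 144 x 204 mm; window lid (shut, immovable) with its top 91 mm up, front edge at x -78 mm; box front wall at x -72 mm, staple sticking out to x -96 mm, 61 mm up.
- hasp_hinge (a point): The hasp's hinge line (parallel to the chamber's y), in the middle of the lid's front edge, 91 mm above the desk, 83 mm in front of the chamber's origin. Axes parallel to the chamber's.
- hasp_tip (a point): On the outer edge of the hasp's lip, its free end, 57 mm from the hinge line. The strap is steel, 32 mm wide (along the chamber's y), 3 mm thick, 49 mm long from the hinge, with a slot for the staple; then a lip bent outward that stands 13 mm proud of the hinge line when closed, its middle 53 mm from the hinge: the place to press.
- hasp (a joint): Hasp angle, rad: 0 = hanging straight down, flat on the box front over the staple (its stop); 1.57 = sticking straight out towards the robot; 3.14 would be lying back on the lid. It starts at 1.3 to 2.3. A stiff hinge keeps it where it is left; about 0.6 N at the tip moves it.
- valve_axis (a point): Point on the valve wheel's vertical axis, fixed to the chamber at x -10, y +182 mm, 116 mm above the desk (the middle of the hub when shut). Behind it a dial gauge (40 mm across, top 95 mm up) and a lying air bottle (70 mm high). Wheel: rim 101 mm across, five spokes, hub top 128 mm above the desk when shut.
- valve_wheel (a joint): Turn of the hand wheel, rad: 0 = shut (a firm stop), grows counter-clockwise seen from above as it opens, 22 at most; two turns are 12.57. Starts 0.5 to 1.55 turns open. Friction holds it where it is left; at the crank handle about 2 N turns it. Wheel, stem and handle rise 2 mm per turn of opening.
- valve_grip: Crank handle of the wheel: upright black cylinder, 18.5 mm thick, 48 mm tall, on the rim 45 mm from the wheel's axis; spins freely on its pin, so it can be held without turning the wrist as the wheel goes round. Origin: middle of its underside, 127 mm above the desk when shut. A steel pin end stands 5 mm above its top. At wheel angle 0 it lies towards the chamber's +x from the axis.
- grip_middle (a point): Middle of the crank handle, on its axis, 26 mm above its underside: the place to grip it, from above.
- caliper: Caliper lying loose in front of the chamber, 72 x 206 x 6 mm. Leave alone.
- glue_stick: Glue stick lying loose to the right of the chamber, 24 x 95 x 24 mm. Leave alone.
- putty: Lump of putty lying loose behind and left of the valve, 36 x 59 x 23 mm. Leave alone.

How it is judged:
On the way, in this order (a step that is already met when the one before it is completed fails the run):
1. the hasp lies flat over its staple (value of joint hasp below 0.1 rad), for 0.2 s.
2. with the hasp closed, the valve is shut against its stop (value of joint valve_wheel below 0.08 rad and value of joint hasp below 0.1 rad), for 0.2 s.
At the end, for the whole second after the job is handed in: The hasp is within 0.1 rad of flat over its staple, the valve wheel stands still at two turns open from its stop (12.57 rad, within 0.2 rad), and the crank handle is held between the fingers (grasp point within 16 mm of its axis) with more than 3 N (value of joint hasp below 0.1 rad and value of joint valve_wheel between 12.366 and 12.766 rad and velocity of joint valve_wheel between -0.1 and 0.1 rad/s and contact force between the fingers and valve_grip above 3 N and horizontal distance between the grasp point and grip_middle below 0.016 m); the arm keeps its last pose, push and grip.
It fails at once if a thing lying around the chamber is moved by more than 30 mm (distance of any of caliper, putty, glue_stick from where it was at the start of the episode above 0.03 m).
It also fails if it takes over 72 s, if anything falls off the work surface, if the arm or the gripper's body presses on something with over 40 N, if the wrist force passes 120 N, or if a joint passes its speed limit or range.

## Working session

There is one attempt and no reset: what is moved stays moved. The work goes in short steps, Python scripts to look and compute and a tool call to move; the robot and the scene stay as the last step left them, time stands still between calls to the robot, and variables do not carry over. Pictures are saved under pics/ and viewed, and the job is handed in when it is done.

Besides the shell and the picture viewer there is one more tool, called after "Call:" as a command line: name --argument value ..., lists and objects as JSON in quotes. jog_arm: Moves the arm, as the interface text tells. Its arguments: {"type":"object","properties":{"increments":{"type":"array","items":{"type":"object","properties":{"tx":{"type":"number"},"ty":{"type":"number"},"tz":{"type":"number"},"wx":{"type":"number"},"wy":{"type":"number"},"wz":{"type":"number"}}}},"fingers":{"type":"number"},"newtons":{"type":"number"}},"required":["increments"]}

```bash
mkdir -p pics; python3 - <<'E'
from station import ctrl,cams
import cv2,numpy as np
np.set_printoptions(precision=4,suppress=True)
s=ctrl.get_state();print(s)
for n in ['scene','top','wrist']:
    im=cams.get_image(n);cv2.imwrite(f'pics/{n}0.png',im[:,:,::-1])
    p=cams.camera_params(n);print(n,p)
print(ctrl.grip_depth)
E
```

```text
{'clock': 0.0, 'qpos': array([-1.3319,  0.3842,  0.0163,  1.3712, -0.0063,  1.3882, -0.0465]), 'qd': array([ 0.0008,  0.0006, -0.0011,  0.0008, -0.0005,  0.0006,  0.0002]), 'tau': array([  0.0005, -62.7607,   0.8443, -37.181 ,   0.0166,   0.0144,
        -0.    ]), 'eef_pos': array([0.1856, 0.5964, 0.3029]), 'eef_rot': array([ 0.1056,  0.6992, -0.1069,  0.699 ]), 'contact_force': array([0.6932, 0.068 , 0.7647]), 'ft_torque': array([ 0.0676, -0.0194,  0.033 ]), 'width': 0.9981333089938534}
scene {'K': array([[591.3507,   0.    , 315.7212],
       [  0.    , 591.3507, 236.1603],
       [  0.    ,   0.    ,   1.    ]]), 'extrinsics': array([[ 0.5134,  0.5563, -0.6534, -0.428 ],
       [-0.8581,  0.3227, -0.3995, -0.8241],
       [-0.0113,  0.7658,  0.643 ,  1.0315],
       [ 0.    ,  0.    ,  0.    ,  1.    ]])}
top {'K': array([[482.9826,   0.    , 316.5342],
       [  0.    , 482.9826, 238.9174],
       [  0.    ,   0.    ,   1.    ]]), 'extrinsics': array([[ 0.0199,  0.9969, -0.0761,  0.4692],
       [-0.9998,  0.0203,  0.004 , -0.224 ],
       [ 0.0055,  0.076 ,  0.9971,  1.1973],
       [ 0.    ,  0.    ,  0.    ,  1.    ]])}
wrist {'K': array([[349.0632,   0.    , 315.0034],
       [  0.    , 349.0632, 240.7095],
       [  0.    ,   0.    ,   1.    ]]), 'mount': array([[ 0.0008,  0.2999, -0.954 , -0.0709],
       [ 1.    , -0.0011,  0.0004,  0.0008],
       [-0.0009, -0.954 , -0.2999, -0.0767],
       [ 0.    ,  0.    ,  0.    ,  1.    ]])}
0.0539
```

View pics/scene0.png

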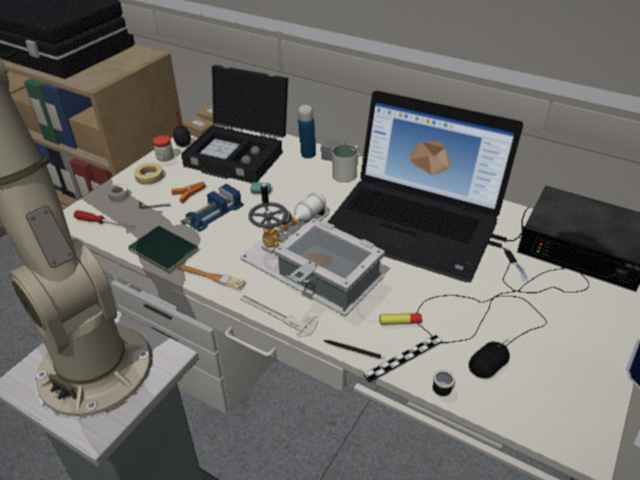

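View pics/top0.png

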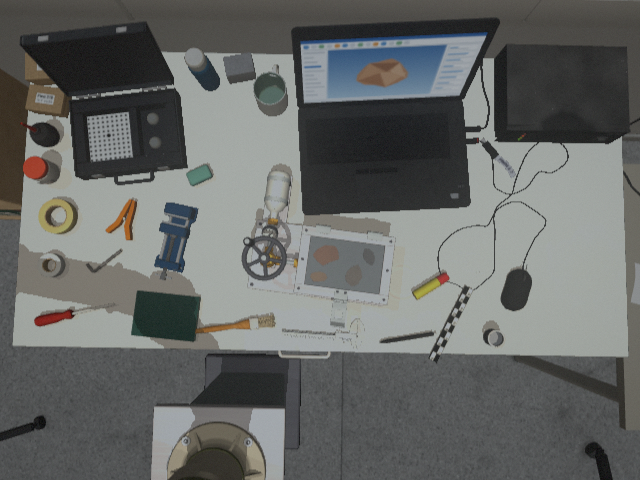

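View pics/wrist0.png

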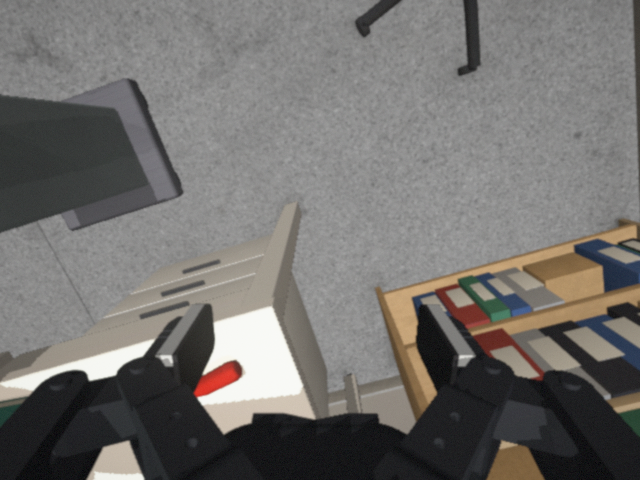

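```bash
python3 - <<'E'
import cv2
a=cv2.imread('pics/top0.png')[190:350,220:420];cv2.imwrite('pics/top0c.png',cv2.resize(a,None,fx=4,fy=3.75,interpolation=cv2.INTER_CUBIC) if 0 else cv2.resize(a,(740,592),interpolation=cv2.INTER_CUBIC))
a=cv2.imread('pics/scene0.png')[175:325,225:400];cv2.imwrite('pics/scene0c.png',cv2.resize(a,(700,600),interpolation=cv2.INTER_CUBIC))
E
```

```text
(no output)
```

View pics/top0c.png

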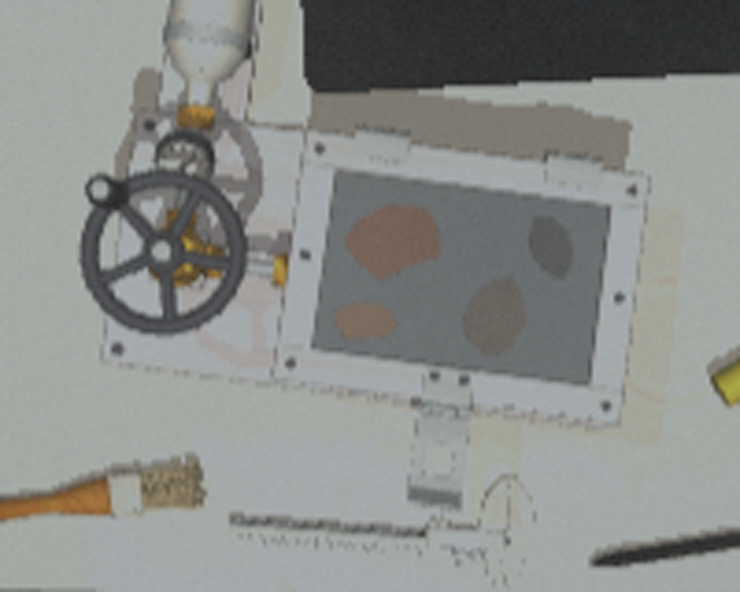

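View pics/scene0c.png

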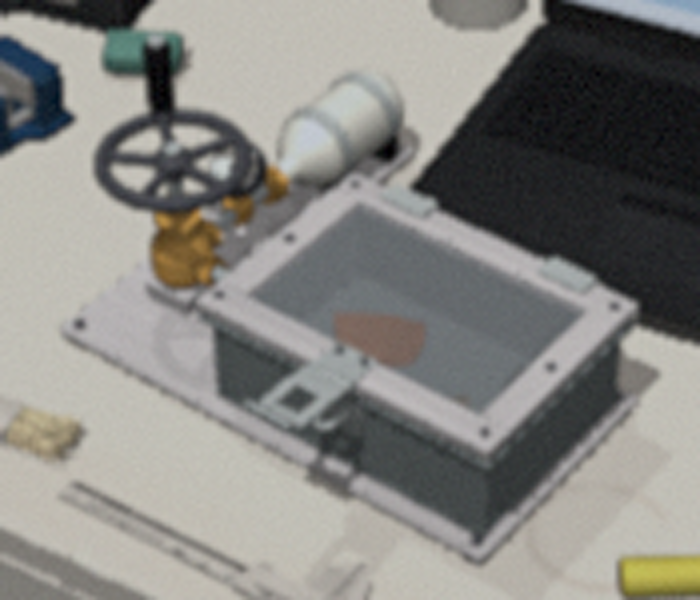

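```bash
cat > h.py <<'E'
import numpy as np
from scipy.spatial.transform import Rotation as R
def proj(p,K,T):
    c=np.linalg.inv(T)@np.append(p,1.0); 
    return np.array([K[0,0]*c[0]/-c[2]+K[0,2],K[1,1]*-c[1]/-c[2]+K[1,2]])
def ch2w(pose,p):
    x,y,a=pose;c,s=np.cos(a),np.sin(a);return np.array([x+c*p[0]-s*p[1],y+s*p[0]+c*p[1],p[2]])
E
python3 - <<'E'
from h import *
from station import cams
from scipy.optimize import least_squares
P={n:cams.camera_params(n) for n in('top','scene')}
top=lambda u,v:np.array([220+u/3.7,190+v/3.7]); sc=lambda u,v:np.array([225+u/4,175+v/4])
obs={'top':dict(FL=top(277,377),BL=top(305,128),BR=top(648,178),FR=top(622,425),hub=top(161,250),han=top(104,190),tip=top(435,502)),
'scene':dict(FL=sc(200,303),BL=sc(355,180),BR=sc(635,305),FR=sc(487,455),hub=sc(173,150),han=sc(155,40),tip=sc(283,417))}
def pts(v):
    W,xb,th,h=v[3:7]; tt=v[7]; rise=.002*tt/(2*np.pi)
    a=np.array
    # hasp tip: 57 from hinge; at angle h: direct (h=0 down): radial = (-sin h, -cos h), normal outward at h=0 = -x
    r=a([-np.sin(h),0,-np.cos(h)]);n=a([-np.cos(h),0,np.sin(h)])
    tip=a([-.083,0,.091])+.0555*r+.013*n
    return dict(FL=(-.078,W,.091),FR=(-.078,-W,.091),BL=(xb,W,.091),BR=(xb,-W,.091),hub=(-.01,.182,.128+rise),
      han=(-.01+.045*np.cos(th),.182+.045*np.sin(th),.127+.053+rise),tip=tip)
def res(v):
    r=[]
    p=pts(v)
    for c in obs:
        for k in obs[c]:
            r.append(proj(ch2w(v[:3],p[k]),P[c]['K'],P[c]['extrinsics'])-obs[c][k])
    r=np.concatenate(r); return np.append(r,(v[7]-6)/6*.1)
s=least_squares(res,[.5,-.2,0,.105,.078,1,1.7,6],loss='soft_l1')
print(np.round(s.x,4));print(np.round(s.fun.reshape(-1)[:-1].reshape(-1,2),2))
p=pts(s.x)
for k in p: print(k,np.round(ch2w(s.x[:3],p[k]),4))
E
```

```text
[ 0.4966 -0.2961 -0.1114  0.1064  0.0761  0.8714  1.5819  7.9063]
[[ 0.1   0.3 ]
 [ 1.52  0.86]
 [ 0.55 -0.54]
 [-0.44 -0.37]
 [ 0.95  0.03]
 [-0.46 -0.47]
 [ 0.65 -0.15]
 [-0.67  0.01]
 [-0.47 -1.21]
 [ 0.08  0.31]
 [ 0.16 -0.49]
 [-0.27 -0.1 ]
 [ 0.05  0.14]
 [-3.02 -0.05]]
FL [ 0.4309 -0.1817  0.091 ]
FR [ 0.4073 -0.3932  0.091 ]
BL [ 0.5841 -0.1988  0.091 ]
BR [ 0.5604 -0.4104  0.091 ]
hub [ 0.5069 -0.1142  0.1305]
han [ 0.5395 -0.0832  0.1825]
tip [ 0.3591 -0.2808  0.1046]
```

```bash
cat >> h.py <<'E'
POSE=(0.4966,-0.2961,-0.1114)
def rel(st,goal,Rg=None):
    "tool-frame mm shift from commanded/measured pose to world goal"
    Rt=R.from_quat(st['eef_rot']); print('shift tool mm',np.round(1000*Rt.inv().apply(np.array(goal)-st['eef_pos']),1))
    if Rg is not None: print('rotvec tool',np.round((Rt.inv()*Rg).as_rotvec(),4))
# down grasp: tool x=-z world, y = chamber +y or -y
def Rdown(ang): # tool y at world angle ang
    x=np.array([0,0,-1.]);y=np.array([np.cos(ang),np.sin(ang),0]);return R.from_matrix(np.stack([x,y,np.cross(x,y)],1))
E
python3 - <<'E'
from h import *
from station import ctrl
s=ctrl.get_state();print(R.from_quat(s['eef_rot']).as_matrix().round(3))
g=ch2w(POSE,(-.136,0,.2));print(g)
for sg in(1,-1): rel(s,g,Rdown(POSE[2]+sg*np.pi/2))
for p in [(.4,.45,.3),(.55,.2,.3),(.5,-.15,.3)]: print(p); rel(s,p)
E
```

```text
[[-0.     0.297  0.955]
 [-0.001  0.955 -0.297]
 [-1.    -0.001  0.   ]]
[ 0.361443   -0.28098092  0.2       ]
shift tool mm [ 104.3 -785.4  428.6]
rotvec tool [-1.904e-01 -1.000e-04  1.500e-03]
shift tool mm [ 104.3 -785.4  428.6]
rotvec tool [2.9512e+00 2.2000e-03 2.0000e-04]
(0.4, 0.45, 0.3)
shift tool mm [  3.2 -76.2 248.2]
(0.55, 0.2, 0.3)
shift tool mm [   3.5 -270.3  465.7]
(0.5, -0.15, 0.3)
shift tool mm [   4.1 -619.3  522. ]
```

Call:
jog_arm --increments '[{"wx": -0.0952}, {"wx": -0.0952}, {"tz": 50, "ty": -20}, {"tz": 50, "ty": -25}, {"tz": 50, "ty": -30}, {"tz": 50, "ty": -30}, {"tz": 40, "ty": -40}, {"tz": 30, "ty": -50}]' --fingers 0 --newtons 20

```text
schema error: expected keys tx, ty, tz, wx, wy, wz
```

```bash
cat >> h.py <<'E'
def status(pr=True):
    from station import ctrl
    s=ctrl.get_state(); x,y,a=POSE; d=s['eef_pos']; c,sn=np.cos(a),np.sin(a)
    dx,dy=d[0]-x,d[1]-y
    pc=np.array([c*dx+sn*dy,-sn*dx+c*dy,d[2]])*1000
    e=(R.from_quat(s['eef_rot']).inv()*Rdown(a+np.pi/2)).as_rotvec()
    F=s['contact_force']; fc=np.array([c*F[0]+sn*F[1],-sn*F[0]+c*F[1],F[2]])
    if pr: print('t',round(s['clock'],2),'tcp_ch',pc.round(1),'world',d.round(3),'rotneed',e.round(4),'Fch',fc.round(1),'w',round(s['width']*85.4,1),'q',s['qpos'].round(2))
    return s,pc
E
python3 -c "from h import *;status()"
```

```text
t 0.15 tcp_ch [-408.2  852.5  303.1] world [0.186 0.596 0.303] rotneed [-1.904e-01 -1.000e-04  1.500e-03] Fch [-0.2  1.   0.6] w 85.5 q [-1.33  0.38  0.02  1.37 -0.01  1.39 -0.05]
```

Every row needs all six keys.

Call:
jog_arm --increments '[{"tx": 0, "ty": 0, "tz": 0, "wx": -0.0952, "wy": 0, "wz": 0}, {"tx": 0, "ty": 0, "tz": 0, "wx": -0.0952, "wy": 0, "wz": 0}, {"tx": 0, "ty": -20, "tz": 50, "wx": 0, "wy": 0, "wz": 0}, {"tx": 0, "ty": -25, "tz": 50, "wx": 0, "wy": 0, "wz": 0}, {"tx": 0, "ty": -30, "tz": 50, "wx": 0, "wy": 0, "wz": 0}, {"tx": 0, "ty": -30, "tz": 50, "wx": 0, "wy": 0, "wz": 0}, {"tx": 0, "ty": -40, "tz": 40, "wx": 0, "wy": 0, "wz": 0}, {"tx": 0, "ty": -50, "tz": 30, "wx": 0, "wy": 0, "wz": 0}]' --fingers 0 --newtons 20

```text
clock: 1.15
eef_pos: [0.4337, 0.3712, 0.3032]
eef_rot: [0.039, 0.706, -0.04, 0.706]
contact_force: [0.5, 0.5, -0.2]
width: 0.002
```

```bash
python3 -c "from h import *;status()"
```

```text
t 1.15 tcp_ch [-136.7  656.2  303.2] world [0.434 0.371 0.303] rotneed [-0.0006 -0.0003  0.0008] Fch [ 0.4  0.5 -0.2] w 0.1 q [-0.88  0.27  0.14  1.53 -0.04  1.35  0.73]
```

Call:
jog_arm --increments '[{"tx": 0, "ty": -50, "tz": 20, "wx": 0, "wy": 0, "wz": 0}, {"tx": 0, "ty": -55, "tz": 20, "wx": 0, "wy": 0, "wz": 0}, {"tx": 0, "ty": -55, "tz": 20, "wx": 0, "wy": 0, "wz": 0}, {"tx": 0, "ty": -55, "tz": 15, "wx": 0, "wy": 0, "wz": 0}, {"tx": 0, "ty": -55, "tz": 5, "wx": 0, "wy": 0, "wz": 0}, {"tx": 0, "ty": -55, "tz": 0, "wx": 0, "wy": 0, "wz": 0}, {"tx": 0, "ty": -55, "tz": -10, "wx": 0, "wy": 0, "wz": 0}, {"tx": 0, "ty": -55, "tz": -10, "wx": 0, "wy": 0, "wz": 0}]'

```text
clock: 2.15
eef_pos: [0.4429, -0.0678, 0.3038]
eef_rot: [0.039, 0.706, -0.039, 0.706]
contact_force: [0.6, 0.1, 0.7]
width: -0.0
```

Call:
jog_arm --increments '[{"tx": 0, "ty": -55, "tz": -10, "wx": 0, "wy": 0, "wz": 0}, {"tx": 0, "ty": -55, "tz": -10, "wx": 0, "wy": 0, "wz": 0}, {"tx": 0, "ty": -55, "tz": -20, "wx": 0, "wy": 0, "wz": 0}, {"tx": 0, "ty": -50, "tz": -20, "wx": 0, "wy": 0, "wz": 0}, {"tx": 0, "ty": 0, "tz": 0, "wx": 0, "wy": 0, "wz": 0}]'

```text
clock: 2.78
eef_pos: [0.3573, -0.2768, 0.3041]
eef_rot: [0.042, 0.706, -0.042, 0.706]
contact_force: [0.6, 0.2, -0.9]
width: 0.001
```

```bash
python3 - <<'E'
from h import *
status()
from station import cams
import cv2
im=cams.get_image('wrist');cv2.imwrite('pics/wrist1.png',im[:,:,::-1])
E
```

```text
t 2.77 tcp_ch [-140.5    3.7  304.1] world [ 0.357 -0.277  0.304] rotneed [-0.0083  0.0003  0.0005] Fch [ 0.6  0.3 -0.9] w 0.1 q [-0.15 -0.02  0.74  1.84  0.02  1.32  2.03]
```

View pics/wrist1.png

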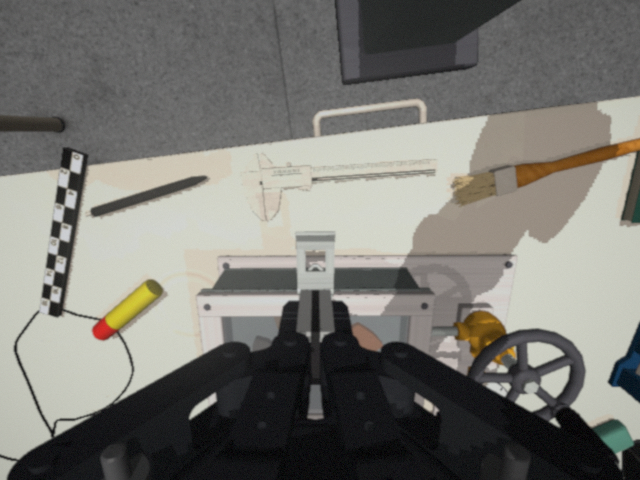

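```bash
cat >> h.py <<'E'
def wproj(s,pch):
    from station import cams
    p=cams.camera_params('wrist');T=np.eye(4);T[:3,:3]=R.from_quat(s['eef_rot']).as_matrix();T[:3,3]=s['eef_pos']
    return proj(ch2w(POSE,pch),p['K'],T@p['mount'])
E
python3 - <<'E'
from h import *
s,_=status(False)
for h in (1.4,1.5,1.58,1.7,1.8):
    r=np.array([-np.sin(h),0,-np.cos(h)]);n=np.array([-np.cos(h),0,np.sin(h)])
    b=np.array([-.083,0,.091])
    print(h,[wproj(s,b+.057*r+.013*n+[0,y,0]).round(1) for y in(-.016,.016)], wproj(s,b+.049*r).round(1))
print(wproj(s,(-.078,.1064,.091)),wproj(s,(-.078,-.1064,.091)),wproj(s,(-.01,.182,.130)))
E
```

```text
1.4 [array([287.5, 224.9]), array([326. , 224.8])] [307.1 232.7]
1.5 [array([287. , 227.4]), array([326.2, 227.3])] [307.  233.6]
1.58 [array([286.5, 230. ]), array([326.3, 229.9])] [306.9 234.7]
1.7 [array([286. , 234.8]), array([326.6, 234.7])] [306.8 237.2]
1.8 [array([285.5, 239.6]), array([326.8, 239.5])] [306.6 239.9]
[426.62192313 292.15282282] [188.62664724 292.8999626 ] [522.74806395 385.39535626]
```

```bash
python3 - <<'E'
import cv2
a=cv2.imread('pics/wrist1.png')[215:415,190:590];cv2.imwrite('pics/wrist1c.png',cv2.resize(a,(800,400),interpolation=cv2.INTER_CUBIC))
E
```

```text
(no output)
```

View pics/wrist1c.png

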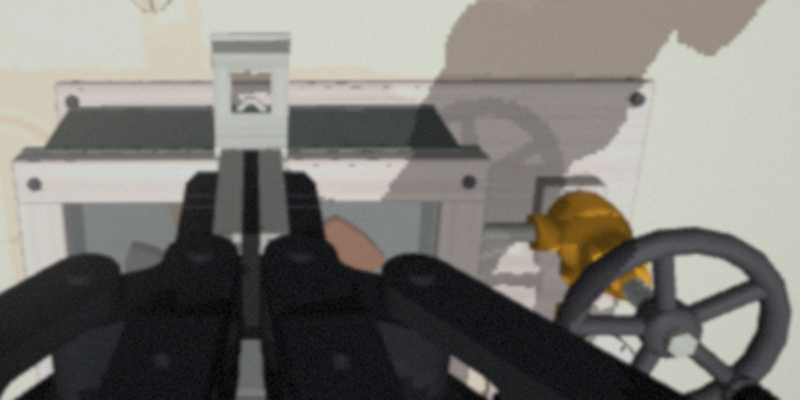

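```bash
cat > fitw.py <<'E'
from h import *
from station import cams
from scipy.optimize import least_squares
p=cams.camera_params('wrist')
def fit(s,obs,v0):
    T=np.eye(4);T[:3,:3]=R.from_quat(s['eef_rot']).as_matrix();T[:3,3]=s['eef_pos'];T=T@p['mount']
    f=lambda v:np.concatenate([proj(ch2w(v,P),p['K'],T)-o for P,o in obs])
    r=least_squares(f,v0);return r
E
python3 - <<'E'
from fitw import *
s,_=status(False)
o=[((-.078,.1064,.091),(434.5,294)),((-.078,-.1064,.091),(197,294)),((-.01,.182,.1303),(531.5,387.5)),((-.083,0,.091),(315.5,291)),((-.085,.2,.01),(516.5,256)),((-.085,-.2,.01),(218.5,256))]
for sub in (o[:2]+o[3:4],o[:4]):
  r=fit(s,sub,POSE);print(r.x.round(4),r.fun.round(1))
  for P in o[4:]:
    pass
E
```

```text
[ 0.4995 -0.2894 -0.1147] [-0.1  0.7 -0.1  0.7  0.2 -1.4]
[ 0.4995 -0.2891 -0.1116] [ 0.1  0.3  0.   1.  -0.3  0.2  0.2 -1.5]
```

```bash
sed -i 's/^POSE=.*/POSE=(0.4995,-0.2891,-0.1114)/' h.py; python3 -c "from h import *;status()"
```

```text
t 2.83 tcp_ch [-141.3   -1.1  303.9] world [ 0.359 -0.274  0.304] rotneed [-0.0045  0.0001 -0.0002] Fch [ 0.8 -0.2  1.1] w 0.2 q [-0.15 -0.02  0.73  1.84  0.02  1.32  2.03]
```

Call:
jog_arm --increments '[{"tx": 50, "ty": 1, "tz": 5, "wx": 0, "wy": 0, "wz": 0}, {"tx": 40, "ty": 0, "tz": 0, "wx": 0, "wy": 0, "wz": 0}, {"tx": 15, "ty": 0, "tz": 0, "wx": 0, "wy": 0, "wz": 0}, {"tx": 10, "ty": 0, "tz": 0, "wx": 0, "wy": 0, "wz": 0}, {"tx": 10, "ty": 0, "tz": 0, "wx": 0, "wy": 0, "wz": 0}, {"tx": 10, "ty": 0, "tz": 0, "wx": 0, "wy": 0, "wz": 0}, {"tx": 10, "ty": 0, "tz": 0, "wx": 0, "wy": 0, "wz": 0}, {"tx": 0, "ty": 0, "tz": 0, "wx": 0, "wy": 0, "wz": 0}]'

```text
clock: 3.82
eef_pos: [0.3649, -0.2724, 0.1583]
eef_rot: [0.039, 0.706, -0.039, 0.706]
contact_force: [0.6, -0.3, -0.2]
width: 0.003
```

```bash
python3 - <<'E'
from h import *
status()
from station import cams
import cv2
im=cams.get_image('wrist');cv2.imwrite('pics/wrist2.png',im[:,:,::-1])
E
```

```text
t 3.83 tcp_ch [-135.6    1.6  158.3] world [ 0.365 -0.272  0.158] rotneed [-0.0001 -0.0012 -0.0002] Fch [ 0.6 -0.2 -0.2] w 0.3 q [-0.1   0.18  0.74  2.03 -0.15  0.98  2.18]
```

View pics/wrist2.png

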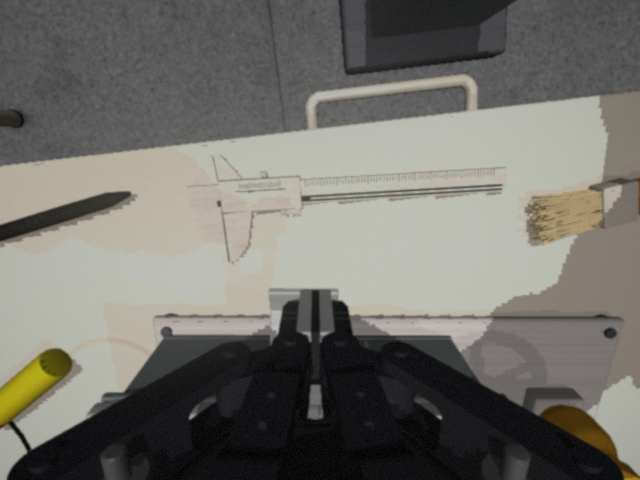

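Call:
jog_arm --increments '[{"tx": 9, "ty": -2, "tz": 0, "wx": 0, "wy": 0, "wz": 0}, {"tx": 9, "ty": -2, "tz": 0, "wx": 0, "wy": 0, "wz": 0}, {"tx": 9, "ty": 0, "tz": 0, "wx": 0, "wy": 0, "wz": 0}, {"tx": 9, "ty": 0, "tz": 0, "wx": 0, "wy": 0, "wz": 0}, {"tx": 9, "ty": 0, "tz": 0, "wx": 0, "wy": 0, "wz": 0}, {"tx": 9, "ty": 0, "tz": 0, "wx": 0, "wy": 0, "wz": 0}, {"tx": 0, "ty": 0, "tz": 0, "wx": 0, "wy": 0, "wz": 0}]'

```text
clock: 4.75
eef_pos: [0.3643, -0.2763, 0.1041]
eef_rot: [0.04, 0.707, -0.039, 0.705]
contact_force: [-0.3, 0.5, 0.2]
width: 0.002
```

```bash
python3 - <<'E'
from h import *
status()
from station import cams
import cv2
im=cams.get_image('scene');cv2.imwrite('pics/scene3.png',cv2.resize(im[155:335,220:440,::-1],(770,630*1)[:2] if 0 else (733,600),interpolation=cv2.INTER_CUBIC))
E
```

```text
t 4.75 tcp_ch [-135.8   -2.3  104.1] world [ 0.364 -0.276  0.104] rotneed [-0.0001 -0.0017 -0.0003] Fch [-0.3  0.5  0.2] w 0.2 q [-0.05  0.29  0.71  2.07 -0.25  0.86  2.27]
```

View pics/scene3.png

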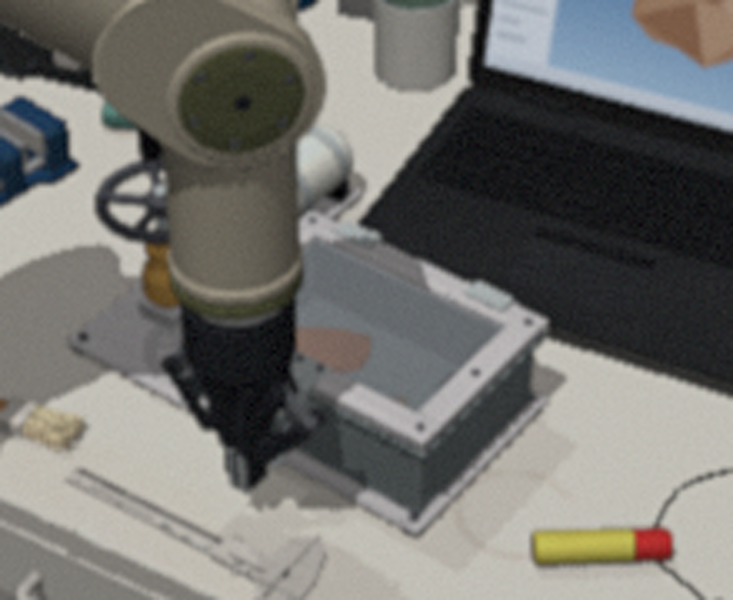

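Call:
jog_arm --increments '[{"tx": 0, "ty": 0, "tz": 6, "wx": 0, "wy": 0, "wz": 0}, {"tx": 0, "ty": 0, "tz": 6, "wx": 0, "wy": 0, "wz": 0}, {"tx": 0, "ty": 0, "tz": 6, "wx": 0, "wy": 0, "wz": 0}, {"tx": 0, "ty": 0, "tz": 6, "wx": 0, "wy": 0, "wz": 0}, {"tx": 0, "ty": 0, "tz": 0, "wx": 0, "wy": 0, "wz": 0}]'

```text
clock: 5.42
eef_pos: [0.3894, -0.2793, 0.1051]
eef_rot: [0.039, 0.706, -0.039, 0.706]
contact_force: [0.1, 0.2, 0.4]
width: -0.004
```

```bash
python3 - <<'E'
from h import *
status()
E
```

```text
t 5.42 tcp_ch [-110.5   -2.5  105.1] world [ 0.389 -0.279  0.105] rotneed [0.0007 0.0005 0.0005] Fch [0.1 0.2 0.4] w -0.3 q [-0.04  0.33  0.69  2.02 -0.28  0.88  2.26]
```

Call:
jog_arm --increments '[{"tx": 0, "ty": 0, "tz": 3, "wx": 0, "wy": 0, "wz": 0}, {"tx": 0, "ty": 0, "tz": 2, "wx": 0, "wy": 0, "wz": 0}, {"tx": 0, "ty": 0, "tz": 1, "wx": 0, "wy": 0, "wz": 0}, {"tx": 0, "ty": 0, "tz": 0, "wx": 0, "wy": 0, "wz": 0}]'

```text
clock: 5.92
eef_pos: [0.3936, -0.2799, 0.1047]
eef_rot: [0.04, 0.707, -0.039, 0.705]
contact_force: [-5.6, 0.2, 3.9]
width: -0.004
```

```bash
python3 - <<'E'
from h import *
status()
from station import cams
import cv2
im=cams.get_image('wrist');cv2.imwrite('pics/wrist4.png',im[:,:,::-1])
E
```

```text
t 5.92 tcp_ch [-106.3   -2.6  104.7] world [ 0.394 -0.28   0.105] rotneed [-0.0007 -0.002  -0.0007] Fch [-5.6 -0.4  3.9] w -0.3 q [-0.04  0.34  0.69  2.01 -0.28  0.89  2.26]
```

View pics/wrist4.png

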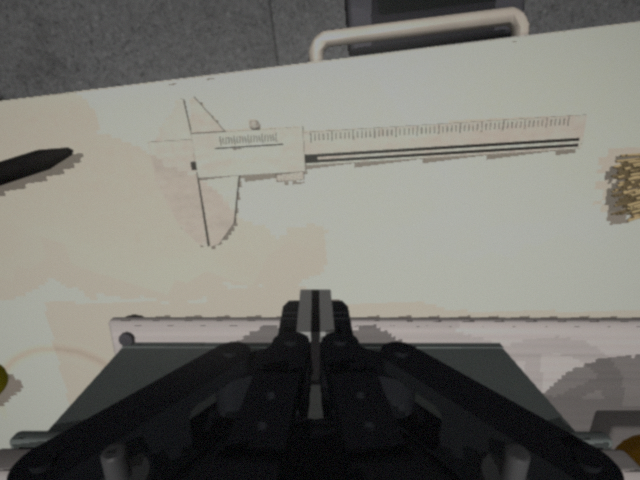

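Call:
jog_arm --increments '[{"tx": 0, "ty": 0, "tz": 1.5, "wx": 0, "wy": 0, "wz": 0}, {"tx": 0, "ty": 0, "tz": 1.5, "wx": 0, "wy": 0, "wz": 0}, {"tx": 0, "ty": 0, "tz": 0, "wx": 0, "wy": 0, "wz": 0}, {"tx": 0, "ty": 0, "tz": 0, "wx": 0, "wy": 0, "wz": 0}]'

```text
clock: 6.48
eef_pos: [0.3945, -0.2802, 0.1045]
eef_rot: [0.041, 0.708, -0.039, 0.704]
contact_force: [-13.4, 1.9, 11.4]
width: 0.005
```

```bash
python3 - <<'E'
from h import *
status()
E
```

```text
t 6.47 tcp_ch [-105.4   -2.8  104.5] world [ 0.394 -0.28   0.104] rotneed [-0.002  -0.0056 -0.002 ] Fch [-13.5   0.4  11.4] w 0.4 q [-0.04  0.35  0.69  2.   -0.28  0.89  2.26]
```

Call:
jog_arm --increments '[{"tx": 0, "ty": 0, "tz": -10, "wx": 0, "wy": 0, "wz": 0}, {"tx": 0, "ty": 0, "tz": -30, "wx": 0, "wy": 0, "wz": 0}, {"tx": -60, "ty": 0, "tz": 0, "wx": 0, "wy": 0, "wz": 0}, {"tx": -60, "ty": 0, "tz": -10, "wx": 0, "wy": 0, "wz": 0}, {"tx": 0, "ty": 0, "tz": 0, "wx": 0, "wy": 0, "wz": 0}]'

```text
clock: 7.1
eef_pos: [0.3493, -0.2763, 0.2293]
eef_rot: [0.039, 0.703, -0.04, 0.709]
contact_force: [0.1, -0.1, -0.8]
width: 0.003
```

```bash
python3 - <<'E'
from h import *
status()
from station import cams
import cv2
im=cams.get_image('wrist');cv2.imwrite('pics/wrist5.png',im[:,:,::-1])
cv2.imwrite('pics/wrist5c.png',cv2.resize(im[200:330,230:400,::-1],(784,600),interpolation=cv2.INTER_CUBIC))
s,_=status()
for h in (0,.1,.2,.3):
    r=np.array([-np.sin(h),0,-np.cos(h)]);n=np.array([-np.cos(h),0,np.sin(h)])
    b=np.array([-.083,0,.091])
    print(h,[wproj(s,b+.057*r+.013*n+[0,y,0]).round(1) for y in(-.016,.016)], wproj(s,b+.049*r).round(1))
for q in [(-.085,0,.01),(-.078,0,.091),(-.096,0,.061)]: print(wproj(s,q))
E
```

```text
t 7.1 tcp_ch [-150.7   -3.9  229.3] world [ 0.349 -0.276  0.229] rotneed [-0.0008  0.0096  0.001 ] Fch [ 0.1 -0.1 -0.8] w 0.2 q [-0.16  0.03  0.79  1.98 -0.03  1.13  2.1 ]
t 7.15 tcp_ch [-151.2   -2.9  227. ] world [ 0.349 -0.275  0.227] rotneed [ 0.0003  0.0061 -0.    ] Fch [-0.4  0.2 -0.4] w -0.0 q [-0.16  0.03  0.79  1.98 -0.03  1.13  2.1 ]
0 [array([298.4, 295.1]), array([336.7, 295.1])] [317.6 313.8]
0.1 [array([298.2, 289.8]), array([337. , 289.9])] [317.6 308.7]
0.2 [array([298. , 284.9]), array([337.3, 284.9])] [317.6 303.8]
0.3 [array([297.8, 280.4]), array([337.6, 280.4])] [317.7 299.2]
[317.36107948 294.08245112]
[318.01124049 355.82054122]
[317.80052901 311.23960983]
```

View pics/wrist5c.png

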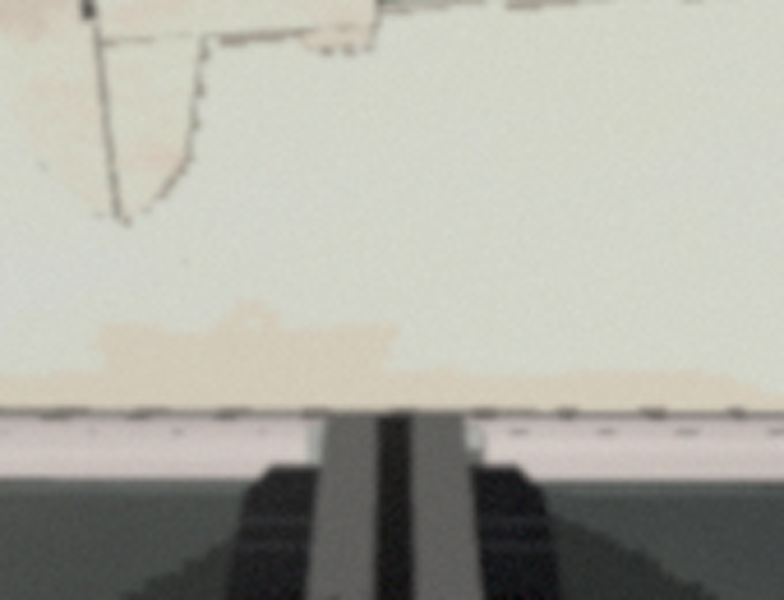

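View pics/wrist5.png

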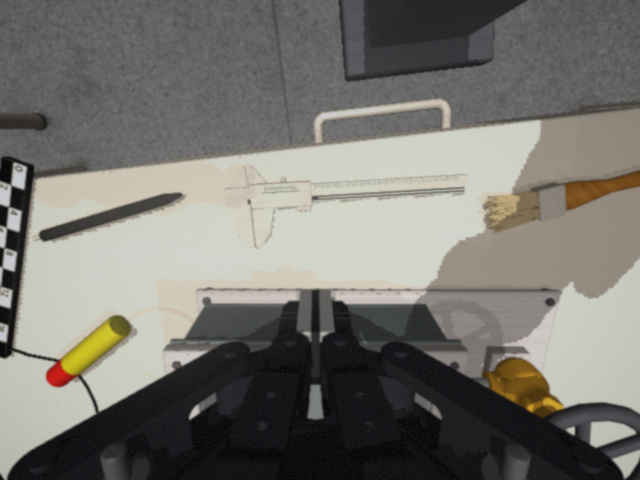

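Call:
jog_arm --increments '[{"tx": -50, "ty": 0, "tz": 20, "wx": 0, "wy": 0, "wz": 0}, {"tx": -25, "ty": 30, "tz": 30, "wx": 0, "wy": 0, "wz": 0}, {"tx": 0, "ty": 45, "tz": 30, "wx": 0, "wy": 0, "wz": 0}, {"tx": 0, "ty": 45, "tz": 30, "wx": 0, "wy": 0, "wz": 0}, {"tx": 0, "ty": 45, "tz": 30, "wx": 0, "wy": 0, "wz": 0}, {"tx": 0, "ty": 45, "tz": 20, "wx": 0, "wy": 0, "wz": 0}, {"tx": 0, "ty": 0, "tz": 0, "wx": 0, "wy": 0, "wz": 0}, {"tx": 0, "ty": 0, "tz": 0, "wx": 0, "wy": 0, "wz": 0}]' --fingers 60

```text
clock: 8.15
eef_pos: [0.5298, -0.0841, 0.2985]
eef_rot: [0.039, 0.707, -0.04, 0.705]
contact_force: [-0.6, 0.1, 0.1]
width: 0.702
```

```bash
python3 - <<'E'
from h import *
from station import cams
import cv2
s,_=status()
im=cams.get_image('wrist');cv2.imwrite('pics/wrist6.png',im[:,:,::-1])
im=cams.get_image('scene');cv2.imwrite('pics/scene6.png',cv2.resize(im[155:335,220:440,::-1],(733,600),interpolation=cv2.INTER_CUBIC))
print(wproj(s,(-.01,.182,.1303)),wproj(s,(.019,.2164,.1823)),wproj(s,(-.078,.1064,.091)))
E
```

```text
t 8.15 tcp_ch [  7.3 207.1 298.5] world [ 0.53  -0.084  0.298] rotneed [ 0.     -0.0024  0.001 ] Fch [-0.6  0.1  0.1] w 59.9 q [-0.41  0.21  0.59  1.64 -0.12  1.32  1.67]
[278.63355759 219.67605555] [329.74513966 289.03700191] [181.01766095 119.4063398 ]
```

View pics/wrist6.png

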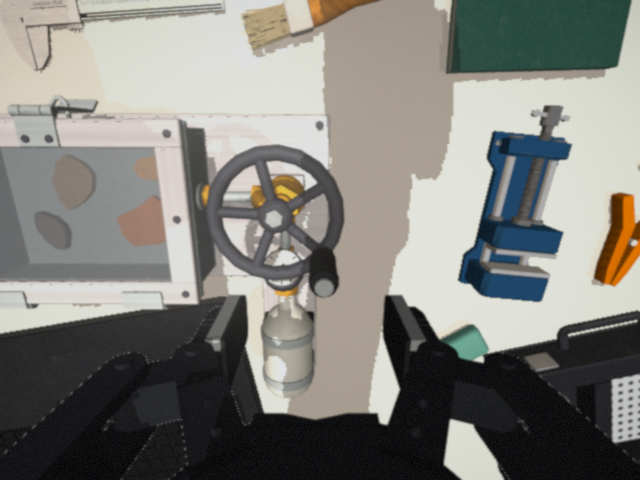

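View pics/scene6.png

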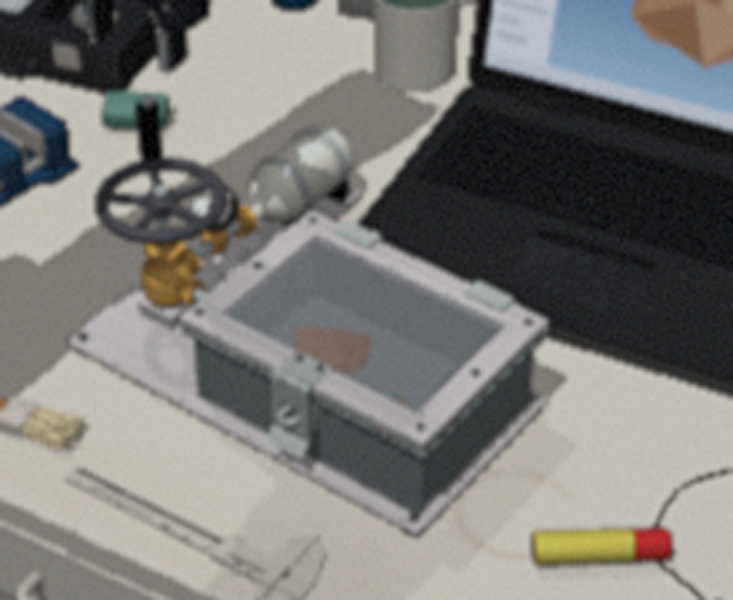

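```bash
python3 - <<'E'
from h import *
from station import cams
import cv2
a=cv2.imread('pics/wrist6.png')
cv2.imwrite('pics/wrist6c.png',cv2.resize(a[140:310,200:360],(564,600),interpolation=cv2.INTER_CUBIC))
cv2.imwrite('pics/wrist6d.png',cv2.resize(a[80:160,0:140],(700,400),interpolation=cv2.INTER_CUBIC))
s,_=status(0)
P=cams.camera_params('scene')
for h in (0,.1,.2,.3):
    r=np.array([-np.sin(h),0,-np.cos(h)]);n=np.array([-np.cos(h),0,np.sin(h)])
    b=np.array([-.083,0,.091])
    for y in(-.016,.016):
        q=b+.057*r+.013*n+[0,y,0]
        print(h,y,wproj(s,q).round(1),proj(ch2w(POSE,q),P['K'],P['extrinsics']).round(1))
for q in [(-.083,-.016,.091),(-.083,.016,.091),(-.096,0,.061)]: print(wproj(s,q).round(1))
E
```

```text
0 -0.016 [ 66.9 100.5] [308.5 291.7]
0 0.016 [102.6 100.5] [297.9 286. ]
0.1 -0.016 [64.4 93.6] [307.  292.6]
0.1 0.016 [100.4  93.5] [296.4 286.8]
0.2 -0.016 [61.4 86.6] [305.6 293.3]
0.2 0.016 [97.8 86.6] [295.  287.5]
0.3 -0.016 [57.9 79.7] [304.2 293.7]
0.3 0.016 [94.8 79.7] [293.5 287.9]
[ 19.2 112.7]
[ 61.6 112.6]
[64.1 97.7]
```

View pics/wrist6c.png

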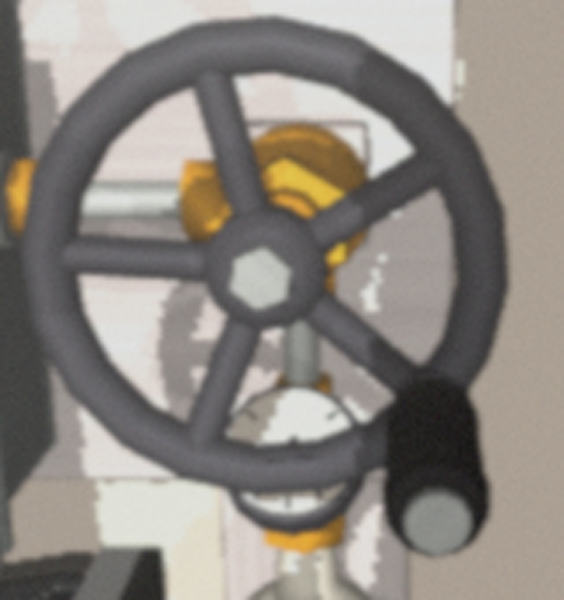

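View pics/wrist6d.png

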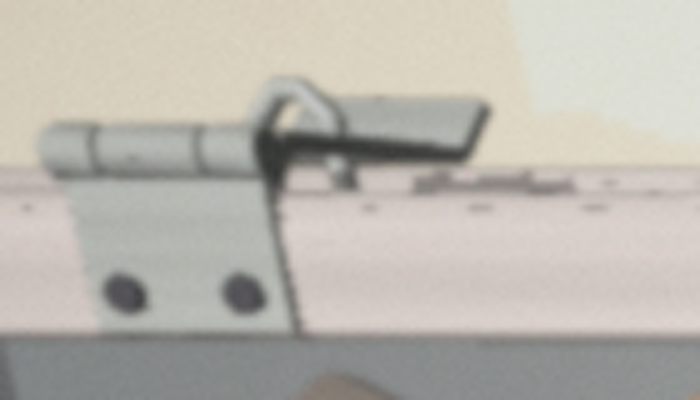

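```bash
sed -i 's/^POSE=.*/POSE=(0.498,-0.2921,-0.1114)/' h.py; python3 -c "from h import *
s,_=status()
print(wproj(s,(-.01,.182,.1303)),wproj(s,(.019,.2164,.1823)))"
```

```text
t 8.25 tcp_ch [  8.4 209.1 299.3] world [ 0.53  -0.085  0.299] rotneed [-0.0022 -0.001   0.0005] Fch [-0.  -0.2  0.1] w 59.7 q [-0.41  0.21  0.6   1.64 -0.12  1.32  1.67]
[275.6753098  217.68712365] [326.24877424 286.46485894]
```

Call:
jog_arm --increments '[{"tx": 0, "ty": 6.5, "tz": 10.5, "wx": 0, "wy": 0, "wz": 0}, {"tx": 20, "ty": 0, "tz": 0, "wx": 0, "wy": 0, "wz": 0}, {"tx": 20, "ty": 0, "tz": 0, "wx": 0, "wy": 0, "wz": 0}, {"tx": 20, "ty": 0, "tz": 0, "wx": 0, "wy": 0, "wz": 0}, {"tx": 15, "ty": 0, "tz": 0, "wx": 0, "wy": 0, "wz": 0}, {"tx": 13, "ty": 0, "tz": 0, "wx": 0, "wy": 0, "wz": 0}, {"tx": 0, "ty": 0, "tz": 0, "wx": 0, "wy": 0, "wz": 0}, {"tx": 0, "ty": 0, "tz": 0, "wx": 0, "wy": 0, "wz": 0}]'

```text
clock: 9.25
eef_pos: [0.5418, -0.0786, 0.2125]
eef_rot: [0.039, 0.706, -0.039, 0.706]
contact_force: [0.1, 0.0, 0.4]
width: 0.705
```

```bash
python3 - <<'E'
from h import *
from station import cams
import cv2
s,_=status()
im=cams.get_image('wrist');cv2.imwrite('pics/wrist7.png',im[:,:,::-1])
print(wproj(s,(-.01,.182,.1303)),wproj(s,(.019,.2164,.1823)),wproj(s,(.019,.2164,.1293)))
E
```

```text
t 9.25 tcp_ch [ 19.7 217.1 212.5] world [ 0.542 -0.079  0.212] rotneed [-0.0001  0.0008  0.    ] Fch [0.1 0.  0.4] w 60.2 q [-0.39  0.31  0.57  1.74 -0.18  1.15  1.7 ]
[236.97834279 237.80257384] [310.80544725 363.70302312] [312.12299578 294.30468457]
```

View pics/wrist7.png

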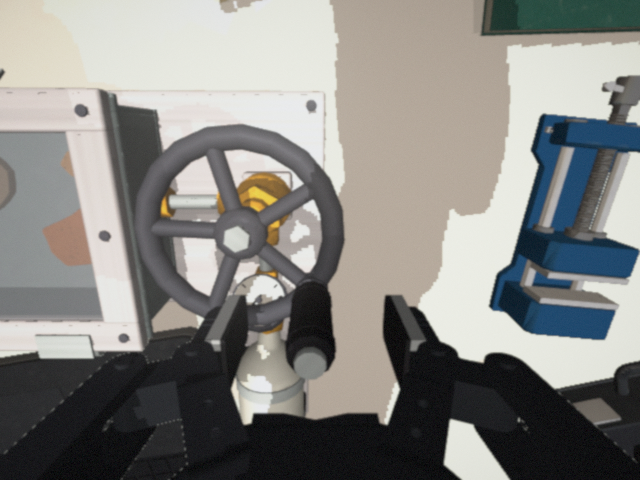

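Call:
jog_arm --increments '[{"tx": 2.5, "ty": 0, "tz": -0.5, "wx": 0, "wy": 0, "wz": 0}, {"tx": 0, "ty": 0, "tz": 0, "wx": 0, "wy": 0, "wz": 0}, {"tx": 0, "ty": 0, "tz": 0, "wx": 0, "wy": 0, "wz": 0}, {"tx": 0, "ty": 0, "tz": 0, "wx": 0, "wy": 0, "wz": 0}, {"tx": 0, "ty": 0, "tz": 0, "wx": 0, "wy": 0, "wz": 0}, {"tx": 0, "ty": 0, "tz": 0, "wx": 0, "wy": 0, "wz": 0}]' --fingers 5 --newtons 40

```text
clock: 10.05
eef_pos: [0.5409, -0.0786, 0.2096]
eef_rot: [0.039, 0.706, -0.04, 0.706]
contact_force: [-2.0, -0.9, 4.1]
width: 0.209
```

```bash
python3 - <<'E'
from h import *
s,_=status()
# rows from th: handle at center+45(cos,sin): chamber x->tz, y->ty
th=0.871; st=np.deg2rad(20)
for k in range(22):
    a,b=th-k*st,th-(k+1)*st
    print(k, 'ty',round(45*(np.sin(b)-np.sin(a)),1),'tz',round(45*(np.cos(b)-np.cos(a)),1), 'end',round(b,3))
E
```

```text
t 10.05 tcp_ch [ 18.9 216.9 209.6] world [ 0.541 -0.079  0.21 ] rotneed [-0.0002  0.      0.0002] Fch [-1.9 -1.1  4.1] w 17.8 q [-0.39  0.31  0.57  1.74 -0.18  1.14  1.7 ]
0 ty -12.0 tz 10.0 end 0.522
1 ty -14.7 tz 5.3 end 0.173
2 ty -15.6 tz -0.0 end -0.176
3 ty -14.7 tz -5.4 end -0.525
4 ty -12.0 tz -10.1 end -0.874
5 ty -7.8 tz -13.5 end -1.223
6 ty -2.7 tz -15.4 end -1.572
7 ty 2.7 tz -15.4 end -1.922
8 ty 7.8 tz -13.5 end -2.271
9 ty 12.0 tz -10.0 end -2.62
10 ty 14.7 tz -5.3 end -2.969
11 ty 15.6 tz 0.0 end -3.318
12 ty 14.7 tz 5.4 end -3.667
13 ty 12.0 tz 10.1 end -4.016
14 ty 7.8 tz 13.5 end -4.365
15 ty 2.7 tz 15.4 end -4.714
16 ty -2.7 tz 15.4 end -5.063
17 ty -7.8 tz 13.5 end -5.412
18 ty -12.0 tz 10.0 end -5.761
19 ty -14.7 tz 5.3 end -6.11
20 ty -15.6 tz -0.0 end -6.459
21 ty -14.7 tz -5.4 end -6.808
```

Call:
jog_arm --increments '[{"tx": 0.1, "ty": -12, "tz": 10, "wx": 0, "wy": 0, "wz": 0}, {"tx": 0.1, "ty": -14.7, "tz": 5.3, "wx": 0, "wy": 0, "wz": 0}, {"tx": 0.1, "ty": -15.6, "tz": 0, "wx": 0, "wy": 0, "wz": 0}, {"tx": 0.1, "ty": -14.7, "tz": -5.4, "wx": 0, "wy": 0, "wz": 0}, {"tx": 0.1, "ty": -12, "tz": -10.1, "wx": 0, "wy": 0, "wz": 0}, {"tx": 0.1, "ty": -7.8, "tz": -13.5, "wx": 0, "wy": 0, "wz": 0}, {"tx": 0.1, "ty": -2.7, "tz": -15.4, "wx": 0, "wy": 0, "wz": 0}, {"tx": 0, "ty": 0, "tz": 0, "wx": 0, "wy": 0, "wz": 0}]'

```text
clock: 11.05
eef_pos: [0.5018, -0.1555, 0.2089]
eef_rot: [0.04, 0.706, -0.04, 0.706]
contact_force: [-2.9, -4.7, 3.6]
width: 0.202
```

```bash
cat >> h.py <<'E'
def ang():
    s,pc=status(); d=pc[:2]-[-10,182]; print('r',np.hypot(*d).round(1),'th',np.arctan2(d[1],d[0]).round(3))
E
python3 -c "from h import *;ang()"
```

```text
t 11.05 tcp_ch [-11.4 136.1 208.9] world [ 0.502 -0.156  0.209] rotneed [-0.0018 -0.0007  0.0004] Fch [-2.4 -5.   3.6] w 17.2 q [-0.28  0.27  0.62  1.8  -0.17  1.13  1.85]
r 45.9 th -1.601
```

Following well. Next half turn.

Call:
jog_arm --increments '[{"tx": 0.1, "ty": 2.7, "tz": -15.4, "wx": 0, "wy": 0, "wz": 0}, {"tx": 0.1, "ty": 7.8, "tz": -13.5, "wx": 0, "wy": 0, "wz": 0}, {"tx": 0.1, "ty": 12, "tz": -10, "wx": 0, "wy": 0, "wz": 0}, {"tx": 0.1, "ty": 14.7, "tz": -5.3, "wx": 0, "wy": 0, "wz": 0}, {"tx": 0.1, "ty": 15.6, "tz": 0, "wx": 0, "wy": 0, "wz": 0}, {"tx": 0.1, "ty": 14.7, "tz": 5.4, "wx": 0, "wy": 0, "wz": 0}, {"tx": 0.1, "ty": 12, "tz": 10.1, "wx": 0, "wy": 0, "wz": 0}, {"tx": 0, "ty": 0, "tz": 0, "wx": 0, "wy": 0, "wz": 0}]'

```text
clock: 12.05
eef_pos: [0.485, -0.0729, 0.208]
eef_rot: [0.038, 0.705, -0.041, 0.707]
contact_force: [7.2, -9.7, -2.7]
width: 0.204
```

```bash
python3 -c "from h import *;ang()"
```

```text
t 12.05 tcp_ch [-37.3 216.4 208. ] world [ 0.485 -0.073  0.208] rotneed [0.0002 0.0033 0.0033] Fch [ 8.3 -8.8 -2.7] w 17.5 q [-0.42  0.18  0.57  1.89 -0.1   1.1   1.64]
r 43.9 th 2.243
```

Call:
jog_arm --increments '[{"tx": 0.1, "ty": 6.3, "tz": 14.5, "wx": 0, "wy": 0, "wz": 0}, {"tx": 0.1, "ty": 2.7, "tz": 15.4, "wx": 0, "wy": 0, "wz": 0}, {"tx": 0.1, "ty": -2.7, "tz": 15.4, "wx": 0, "wy": 0, "wz": 0}, {"tx": 0.1, "ty": -7.8, "tz": 13.5, "wx": 0, "wy": 0, "wz": 0}, {"tx": 0.1, "ty": -12, "tz": 10, "wx": 0, "wy": 0, "wz": 0}, {"tx": 0, "ty": 0, "tz": 0, "wx": 0, "wy": 0, "wz": 0}]'

```text
clock: 12.8
eef_pos: [0.5511, -0.0931, 0.2074]
eef_rot: [0.039, 0.706, -0.04, 0.706]
contact_force: [0.6, -1.2, 5.0]
width: 0.203
```

```bash
python3 -c "from h import *;ang()"
```

```text
t 12.8 tcp_ch [ 30.6 203.6 207.4] world [ 0.551 -0.093  0.207] rotneed [-0.0002 -0.0001  0.0003] Fch [ 0.7 -1.1  5. ] w 17.3 q [-0.35  0.34  0.56  1.71 -0.2   1.15  1.73]
r 46.0 th 0.489
```

Call:
jog_arm --increments '[{"tx": 0, "ty": -7.3, "tz": 3.4, "wx": 0, "wy": 0, "wz": 0}, {"tx": 0.1, "ty": -7.8, "tz": 2.1, "wx": 0, "wy": 0, "wz": 0}, {"tx": 0, "ty": -5.5, "tz": 0.6, "wx": 0, "wy": 0, "wz": 0}, {"tx": 0, "ty": 0, "tz": 0, "wx": 0, "wy": 0, "wz": 0}, {"tx": 0, "ty": 0, "tz": 0, "wx": 0, "wy": 0, "wz": 0}]'

```text
clock: 13.42
eef_pos: [0.5545, -0.1142, 0.2075]
eef_rot: [0.039, 0.706, -0.039, 0.706]
contact_force: [4.0, -1.3, 1.6]
width: 0.202
```

```bash
python3 -c "from h import *;ang()"
```

```text
t 13.43 tcp_ch [ 36.3 183.1 207.5] world [ 0.554 -0.114  0.207] rotneed [0.0002 0.0009 0.0004] Fch [ 4.2 -0.8  1.6] w 17.2 q [-0.31  0.36  0.57  1.69 -0.21  1.15  1.78]
r 46.3 th 0.023
```

Call:
jog_arm --increments '[{"tx": 0, "ty": -2, "tz": 0, "wx": 0, "wy": 0, "wz": 0}, {"tx": 0, "ty": 0, "tz": 0, "wx": 0, "wy": 0, "wz": 0}, {"tx": 0, "ty": 0, "tz": 0, "wx": 0, "wy": 0, "wz": 0}]'

```text
clock: 13.8
eef_pos: [0.5543, -0.1159, 0.2075]
eef_rot: [0.039, 0.706, -0.039, 0.706]
contact_force: [5.3, 0.1, 0.8]
width: 0.199
```

```bash
python3 -c "from h import *;ang()"
```

```text
t 13.8 tcp_ch [ 36.4 181.3 207.5] world [ 0.554 -0.116  0.208] rotneed [ 0.0004  0.0009 -0.0001] Fch [5.2 0.7 0.8] w 17.0 q [-0.31  0.36  0.57  1.69 -0.21  1.15  1.78]
r 46.4 th -0.014
```

Call:
jog_arm --increments '[{"tx": 0, "ty": -2, "tz": 0, "wx": 0, "wy": 0, "wz": 0}, {"tx": 0, "ty": 0, "tz": 0, "wx": 0, "wy": 0, "wz": 0}, {"tx": 0, "ty": 0, "tz": 0, "wx": 0, "wy": 0, "wz": 0}]'

```text
clock: 14.18
eef_pos: [0.5542, -0.1169, 0.2075]
eef_rot: [0.039, 0.706, -0.038, 0.706]
contact_force: [4.9, 3.1, 1.0]
width: 0.202
```

```bash
python3 -c "from h import *;ang()"
```

```text
t 14.18 tcp_ch [ 36.3 180.4 207.5] world [ 0.554 -0.117  0.207] rotneed [ 0.0015  0.0007 -0.0014] Fch [4.6 3.6 1. ] w 17.3 q [-0.3   0.36  0.57  1.69 -0.21  1.15  1.79]
r 46.4 th -0.034
```

Call:
jog_arm --increments '[{"tx": 0, "ty": -2, "tz": 0, "wx": 0, "wy": 0, "wz": 0}, {"tx": 0, "ty": -2, "tz": 0, "wx": 0, "wy": 0, "wz": 0}, {"tx": 0, "ty": 0, "tz": 0, "wx": 0, "wy": 0, "wz": 0}, {"tx": 0, "ty": 0, "tz": 0, "wx": 0, "wy": 0, "wz": 0}, {"tx": 0, "ty": 0, "tz": 0, "wx": 0, "wy": 0, "wz": 0}]'

```text
clock: 14.8
eef_pos: [0.5542, -0.1177, 0.2074]
eef_rot: [0.039, 0.706, -0.036, 0.706]
contact_force: [5.1, 11.9, 3.6]
width: 0.199
```

```bash
python3 -c "from h import *;ang()"
```

```text
t 14.8 tcp_ch [ 36.5 179.6 207.4] world [ 0.554 -0.118  0.207] rotneed [ 0.0047  0.0002 -0.005 ] Fch [ 3.8 12.4  3.6] w 17.0 q [-0.3   0.36  0.57  1.69 -0.21  1.15  1.79]
r 46.6 th -0.052
```

Call:
jog_arm --increments '[{"tx": 0, "ty": 5.4, "tz": 1, "wx": 0, "wy": 0, "wz": 0}, {"tx": -0.1, "ty": 15.4, "tz": -2.7, "wx": 0, "wy": 0, "wz": 0}, {"tx": -0.1, "ty": 13.5, "tz": -7.8, "wx": 0, "wy": 0, "wz": 0}, {"tx": -0.1, "ty": 10.1, "tz": -12, "wx": 0, "wy": 0, "wz": 0}, {"tx": -0.1, "ty": 5.3, "tz": -14.7, "wx": 0, "wy": 0, "wz": 0}, {"tx": -0.1, "ty": 0, "tz": -15.6, "wx": 0, "wy": 0, "wz": 0}, {"tx": -0.1, "ty": -5.3, "tz": -14.7, "wx": 0, "wy": 0, "wz": 0}, {"tx": 0, "ty": 0, "tz": 0, "wx": 0, "wy": 0, "wz": 0}]'

```text
clock: 15.8
eef_pos: [0.4902, -0.071, 0.208]
eef_rot: [0.04, 0.707, -0.039, 0.705]
contact_force: [-1.6, 1.1, 4.5]
width: 0.206
```

```bash
sed -i 's/\[-10,182\]/[-8.5,180.5]/' h.py; python3 -c "from h import *;ang()"
```

```text
t 15.8 tcp_ch [-32.3 218.8 208. ] world [ 0.49  -0.071  0.208] rotneed [-0.001  -0.002  -0.0009] Fch [-1.7  1.   4.5] w 17.6 q [-0.43  0.19  0.57  1.87 -0.12  1.11  1.65]
r 45.1 th 2.127
```

Call:
jog_arm --increments '[{"tx": -0.1, "ty": -10.1, "tz": -12, "wx": 0, "wy": 0, "wz": 0}, {"tx": -0.1, "ty": -13.5, "tz": -7.8, "wx": 0, "wy": 0, "wz": 0}, {"tx": -0.1, "ty": -15.4, "tz": -2.7, "wx": 0, "wy": 0, "wz": 0}, {"tx": -0.1, "ty": -15.4, "tz": 2.7, "wx": 0, "wy": 0, "wz": 0}, {"tx": -0.1, "ty": -13.5, "tz": 7.8, "wx": 0, "wy": 0, "wz": 0}, {"tx": -0.1, "ty": -10.1, "tz": 12, "wx": 0, "wy": 0, "wz": 0}, {"tx": -0.1, "ty": -5.3, "tz": 14.7, "wx": 0, "wy": 0, "wz": 0}, {"tx": -0.1, "ty": 0, "tz": 15.6, "wx": 0, "wy": 0, "wz": 0}]'

```text
clock: 16.8
eef_pos: [0.5126, -0.1569, 0.2085]
eef_rot: [0.04, 0.707, -0.039, 0.705]
contact_force: [-3.0, 9.7, 7.8]
width: 0.209
```

```bash
python3 -c "from h import *;ang()"
```

```text
t 16.8 tcp_ch [ -0.5 136.  208.5] world [ 0.513 -0.157  0.209] rotneed [-0.0004 -0.0021 -0.0017] Fch [-4.   9.3  7.8] w 17.9 q [-0.28  0.3   0.62  1.77 -0.19  1.14  1.86]
r 45.2 th -1.393
```

Call:
jog_arm --increments '[{"tx": -0.3, "ty": 5.3, "tz": 14.7, "wx": 0, "wy": 0, "wz": 0}, {"tx": -0.3, "ty": 10.1, "tz": 12, "wx": 0, "wy": 0, "wz": 0}, {"tx": -0.1, "ty": 13.5, "tz": 7.8, "wx": 0, "wy": 0, "wz": 0}, {"tx": -0.1, "ty": 15.4, "tz": 2.7, "wx": 0, "wy": 0, "wz": 0}, {"tx": -0.1, "ty": 15.4, "tz": -2.7, "wx": 0, "wy": 0, "wz": 0}, {"tx": -0.1, "ty": 13.5, "tz": -7.8, "wx": 0, "wy": 0, "wz": 0}, {"tx": -0.1, "ty": 10.1, "tz": -12, "wx": 0, "wy": 0, "wz": 0}, {"tx": -0.1, "ty": 5.3, "tz": -14.7, "wx": 0, "wy": 0, "wz": 0}]'

```text
clock: 17.8
eef_pos: [0.5217, -0.0678, 0.2098]
eef_rot: [0.039, 0.706, -0.039, 0.706]
contact_force: [0.5, -5.4, 0.4]
width: 0.199
```

```bash
python3 -c "from h import *;ang()"
```

```text
t 17.8 tcp_ch [ -1.4 225.5 209.8] world [ 0.522 -0.068  0.21 ] rotneed [ 0.001  -0.0005  0.0001] Fch [ 1.1 -5.3  0.4] w 17.0 q [-0.43  0.26  0.59  1.79 -0.16  1.13  1.67]
r 45.6 th 1.415
```

Call:
jog_arm --increments '[{"tx": -0.1, "ty": 0, "tz": -15.6, "wx": 0, "wy": 0, "wz": 0}, {"tx": -0.1, "ty": -5.3, "tz": -14.7, "wx": 0, "wy": 0, "wz": 0}, {"tx": -0.1, "ty": -10.1, "tz": -12, "wx": 0, "wy": 0, "wz": 0}, {"tx": -0.1, "ty": -13.5, "tz": -7.8, "wx": 0, "wy": 0, "wz": 0}, {"tx": -0.1, "ty": -15.4, "tz": -2.7, "wx": 0, "wy": 0, "wz": 0}, {"tx": -0.1, "ty": -15.4, "tz": 2.7, "wx": 0, "wy": 0, "wz": 0}, {"tx": -0.1, "ty": -13.5, "tz": 7.8, "wx": 0, "wy": 0, "wz": 0}, {"tx": -0.1, "ty": -10.1, "tz": 12, "wx": 0, "wy": 0, "wz": 0}]'

```text
clock: 18.8
eef_pos: [0.4835, -0.1484, 0.2107]
eef_rot: [0.04, 0.706, -0.039, 0.706]
contact_force: [3.8, 8.6, 1.2]
width: 0.2
```

```bash
python3 -c "from h import *;ang()"
```

```text
t 18.8 tcp_ch [-30.4 141.2 210.7] world [ 0.483 -0.148  0.211] rotneed [ 0.     -0.0008 -0.0016] Fch [2.8 8.9 1.2] w 17.1 q [-0.33  0.22  0.65  1.85 -0.15  1.12  1.83]
r 45.0 th -2.08
```

Call:
jog_arm --increments '[{"tx": -0.1, "ty": -5.3, "tz": 14.7, "wx": 0, "wy": 0, "wz": 0}, {"tx": -0.1, "ty": 0, "tz": 15.6, "wx": 0, "wy": 0, "wz": 0}, {"tx": -0.1, "ty": 5.3, "tz": 14.7, "wx": 0, "wy": 0, "wz": 0}, {"tx": -0.1, "ty": 10.1, "tz": 12, "wx": 0, "wy": 0, "wz": 0}, {"tx": -0.1, "ty": 13.5, "tz": 7.8, "wx": 0, "wy": 0, "wz": 0}, {"tx": -0.1, "ty": 15.4, "tz": 2.7, "wx": 0, "wy": 0, "wz": 0}, {"tx": 0, "ty": 0, "tz": 0, "wx": 0, "wy": 0, "wz": 0}, {"tx": 0, "ty": 0, "tz": 0, "wx": 0, "wy": 0, "wz": 0}]'

```text
clock: 19.8
eef_pos: [0.5546, -0.117, 0.2113]
eef_rot: [0.039, 0.706, -0.039, 0.706]
contact_force: [-2.2, 1.7, 3.5]
width: 0.201
```

```bash
python3 - <<'E'
from h import *
from station import cams
import cv2
ang()
im=cams.get_image('wrist');cv2.imwrite('pics/wrist9.png',im[:,:,::-1])
im=cams.get_image('scene');cv2.imwrite('pics/scene9.png',cv2.resize(im[155:335,220:440,::-1],(733,600),interpolation=cv2.INTER_CUBIC))
ang()
E
```

```text
t 19.8 tcp_ch [ 36.8 180.3 211.3] world [ 0.555 -0.117  0.211] rotneed [ 0.0003 -0.001  -0.0002] Fch [-2.4  1.4  3.5] w 17.1 q [-0.34  0.36  0.62  1.69 -0.23  1.17  1.8 ]
r 45.3 th -0.004
t 19.9 tcp_ch [ 36.8 180.2 211.3] world [ 0.555 -0.117  0.211] rotneed [-0.0001 -0.0007 -0.0001] Fch [-2.6  0.8  2.5] w 17.3 q [-0.34  0.36  0.62  1.69 -0.23  1.16  1.8 ]
r 45.3 th -0.007
```

View pics/wrist9.png

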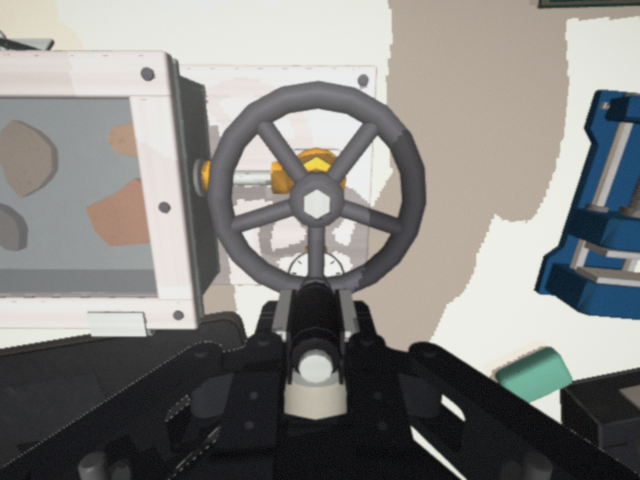

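View pics/scene9.png

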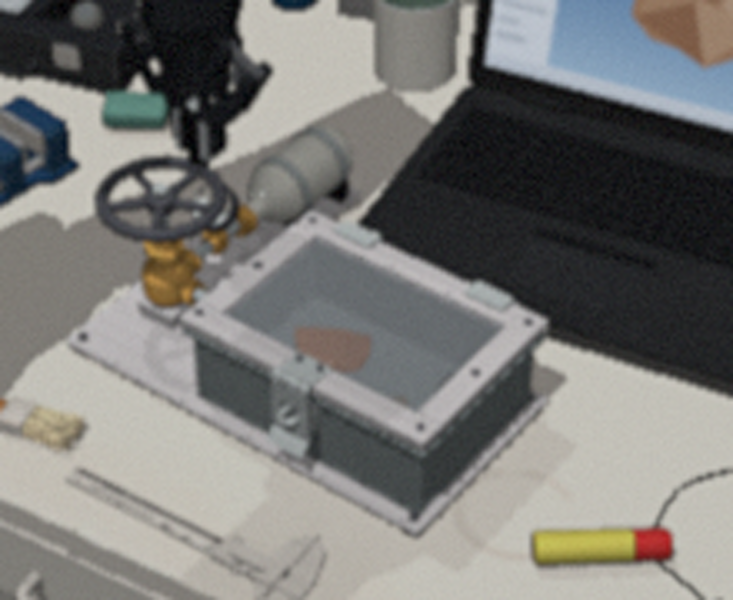

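```bash
python3 -c "
from station import job_done
print(job_done())
from h import *;ang()"
```

```text
the job is handed in; nothing more can be done
None
the job is handed in; nothing more can be done
```

I closed the hasp, shut the valve and backed it off two full turns. I then handed the job in at about 20 s with the crank handle still gripped. The system gives no verdict, so what follows is my own checks.

- **Hasp:** I pressed it down and in with the closed fingers until it met its stop, with about 13 N resisting. In the wrist and scene pictures afterwards the staple comes through the slot, and the projected angle is about 0 rad.
- **Shutting the valve:** I turned the handle clockwise about 7.15 rad. It stopped firmly with the handle at angle 0, and the tangential force rose to about 12 N.
- **Backing off:** I turned it counter-clockwise 36 × 20°, which is two turns. At the end the handle measured within about 0.01 rad of its shut position, and the grip height was 3.8 mm higher than when shut, against 4 mm expected. The wrist picture shows the handle spoke straight in line with the hub.
- **Grip:** The last setting was 40 N, with the fingers stopped on the handle at about 17 mm. The remaining load on the wrist was under 5 N. I did not measure the finger contact force itself.
- **Loose things:** The caliper, glue stick and putty look undisturbed in the last pictures I took.

One disagreement: the chamber position from the fixed cameras was about 4 mm off what the wrist camera showed. The forces while turning suggested another 1.5 mm or so in the wheel centre. I corrected for both while turning the wheel.

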